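# Shift the gearbox selector through its gate to the marked slot

### The arm

A 6-joint arm with a two-finger parallel gripper is mounted at the origin on a cart in front of the work surface, level with it; the furniture and walls round the work are solid. World frame = base frame: x ahead of the robot, y to its left, z up, the work surface at z = 0. Lengths are in m, angles in rad, forces in N, time in s.
With the tool pointing down it reaches from about 0.25 to 0.725 m from the base axis. Payload 4 kg.
Tool frame: the origin (TCP) lies between the finger pads; the fingertips stand 8 mm ahead of it and the grasp point (between the pads) lies 11 mm behind it; z points along the fingers, y is the direction in which the jaws open and shut (so a half turn about z gives the same grasp; the last joint's range is limited). The gripper opens to 85 mm and grips with 20 to 120 N. Pads are 22 mm wide; open, the fingers measure 114 mm over their backs; the gripper's body (76 mm by 85 mm) begins 54 mm behind the grasp point. The pads swing forward as they close: fully open they stand 13 mm farther back than shut.
Start: joints at [-1.165, 0.241, 0.005, 1.335, 0, 1.571], TCP at [0.197, -0.459, 0.239] pointing down, gripper open.
Joint ranges: [-2.72, 2.72], [-1.05, 1.87], [-1.09, 1.28], [-1.99, 2.15], [-1.42, 1.44], [-3.14, 3.14]. Speed limits (rad/s): [2.79, 2.79, 3.14, 3.14, 3.14, 3.14].

### API

Orientations are given as a unit quaternion [x, y, z, w].
In Python, from workcell import * gives the robot as it stands.
- The arm moves only by the tool send_rows, never from a script. Its argument "increments" is a list that holds one entry, the list of rows, each a list of 6 numbers: the shift along the tool's x, y, z in units of 50 mm (1.0 is 50 mm), then the turn, a rotation vector about the tool's x, y, z in units of 10 degrees (1.0 is 10 degrees). In form: [[[x, y, z, ax, ay, az], ...]]. A call has 1 to 8 rows; each row shifts and turns the commanded pose from where the row before left it, along the tool's axes as they then stand; what a row does not reach is not made up. A row lasts 1/8 s, in which the tool goes at most 62.5 mm and 10.7 degrees, less where a joint would pass 70% of its speed; a pose out of reach is approached as far as the arm can. A call with a number of a shift or a turn outside -1 to 1 is refused whole. A call with a gripper value outside its range is refused whole. "grip" is the closure, from 0 (fully open) to 1 (shut), set as the call begins (left out, the last holds). The fingers move at their own pace and stop on an object; the grip force is fixed at half the most. Time passes only in rows, so rows that do not move let the fingers close. It gives the time, the measured TCP pose, the force and the opening at its end, in the units of the state.
- get_obs(): the state, without advancing time (a new reading comes with each control period).
- camera(name): name is "side" or "top"; returns a dict with "color" (480x640x3 uint8, red, green, blue), "z_map" (480x640 float32, m along the optical axis (not along the pixel's ray), 0 where there is no reading), "intrinsics" (3x3 intrinsics, pixels), "pose" (4x4, takes a point from camera to world coordinates). Camera axes: x right, y down, z forward; pixel columns grow to the right and rows downward; lengths in m; the calibration is good to about 2 mm. A picture is of the moment at which its call begins.
- job_done(): hands the job in, once; it reports no verdict.
The state is a dict: "clock": time; "joint_pos": joint angles; "joint_vel": joint speeds; "tau": joint torques, N m; "eef_pos": TCP position; "tool_rot": TCP orientation; "ft_force": force on the tool from outside, world axes, zero at the start; "ft_torque": the same for the moment, N m; "grip_width": finger opening in m.
Only numpy, scipy, OpenCV 4.12 (cv2) and the standard library are available. Lean on these libraries where they do the work, as an engineer would, in place of code of your own. Each camera call takes 0.05 s, during which the arm holds its last target.

### The job

The selector lever of the bench gearbox is parked in the short middle slot. Push it with the fingertips out into the cross channel, sideways, and then fully home in the one corner slot marked by the upright brass setting pin, without putting it into any of the other three corner slots. Only push the lever, do not take it between the fingers, and leave everything that stands around the gearbox where it is.

Things in the scene. Friction and masses are not known exactly. Their poses are not given: they have to be found in the camera images.
- gearbox: Grey gearbox fixed to the table, standing elsewhere each time; 150 x 180 mm housing (feet 176 mm along x), motor on its far side, grinding disc on its left side. Origin: centre of its underside. x: from its front (robot side) to the motor; y: to its left, where the disc is; z up.
- gate (a point): Centre of the steel gate plate's top face, 91 mm above the table, axes as the gearbox; the plate measures 144 x 172 mm. All slots are 20 mm wide for the lever's 12 mm shaft, and their edges stop it. A straight cross channel runs along y through this point, y = -40 to 40 mm. From each end of it (y = +30 and -30 mm) a corner slot goes to +x and one to -x, as far as 37 mm.
- pivot (a point): Point about which the selector lever tilts, inside the housing, 30 mm above the table, under the gate's centre; axes as the gearbox. The lever points from here along (sin f cos c, sin c, cos f cos c), f = lever_fore, c = lever_cross. It starts in the parking slot, a fifth slot that goes from the middle of the cross channel to -x only.
- lever_fore (a joint): Lever's tilt along the gearbox's x, rad: 0 in the cross channel (it can move sideways only between about -0.06 and 0.06), positive to +x (far slots), negative to -x (near slots, parking slot); stops at -0.40 and 0.40. Starts at -0.39 to -0.30. Friction holds the lever wherever it is left; 2 to 4 N at the grip moves it.
- lever_cross (a joint): Lever's tilt along the gearbox's y, rad: 0 in the middle, positive to the gearbox's left (+y), negative to its right; stops at -0.50 and 0.50, which is in line with the left and right corner slots (the lever can enter them from about 0.43 on). Starts near 0. The same friction holds it.
- grip (a point): Centre of the thick part of the lever's black pear-shaped grip, on the lever's axis, 130 mm from the pivot; the point's z axis runs up along the lever. The grip reaches from 52 mm below this point (22 mm diameter there) to 30 mm above it (rounded top); its diameter is 38 mm here, 40 mm at most.
- pin_top (a point): Top centre of the setting pin: upright brass pin with a head, 30 mm tall, 18 mm wide at its foot, fixed on the gate plate at one of the four corners (58 mm along x and 74 mm along y from the gate's centre, top 121 mm above the table), beyond the end of the corner slot that it marks. The other three corners carry flat brass plugs 4 mm high.
- frit_jar_a: Glass jar of frit with a lid, 60 mm diameter, 78 mm tall, at the near left of the gearbox; bystander. Origin at its underside's centre.
- frit_jar_b: Smaller glass jar of frit with a lid, 53 mm diameter, 63 mm tall, at the far left of the gearbox; bystander. Origin at its underside's centre.
- mould: Small flared brass mould like a flower pot, 65 mm diameter, 72 mm tall, at the far right of the gearbox; bystander. Origin at its underside's centre.
- wrench: Small open spanner, 144 x 24 x 5 mm, lying in front of the gearbox; bystander. Origin at its underside's centre.
- stamp: Brass stamp with a turned wooden handle, 145 x 28 x 28 mm, lying to the right of the gearbox; bystander. Origin at its underside's centre.

How it is judged:
By the outcome, as a careful person would: the job done as asked, in the order asked, and still so for the second after the job is handed in, with the robot touching nothing.
It also fails if it takes over 48 s, if anything falls off the work surface, if the arm or the gripper's body presses on something with over 40 N, if the wrist force passes 120 N, or if a joint passes its speed limit or range.

## Working session

There is one attempt and no reset: what is moved stays moved. The work goes in short steps, Python scripts to look and compute and a tool call to move; the robot and the scene stay as the last step left them, time stands still between calls to the robot, and variables do not carry over. Pictures are saved under pics/ and viewed, and the job is handed in when it is done.

Besides the shell and the picture viewer there is one more tool, called after ">>>" as a command line: name --argument value ..., lists and objects as JSON in quotes. send_rows: Moves the arm, as the interface text tells. Its arguments: {"type":"object","properties":{"increments":{"type":"array"},"grip":{"type":"number"}},"required":["increments"]}

```bash
mkdir -p pics; ls; python3 - <<'E'
from workcell import *
import cv2,numpy as np
print(get_obs())
for n in("side","top"):
    c=camera(n); cv2.imwrite(f"pics/{n}0.png",c["color"][:,:,::-1]); np.savez(f"{n}0.npz",**c)
    print(n,c["intrinsics"],c["pose"])
E
```

```text
pics
{'clock': 0.0, 'joint_pos': array([-1.16500267e+00,  2.41418350e-01,  3.71982439e-03,  1.33519657e+00,
        9.39676287e-06,  1.57081558e+00]), 'joint_vel': array([-0.00127914,  0.00044108,  0.00031415, -0.00014124, -0.00061207,
        0.00015653]), 'tau': array([-1.02195208e-03, -3.72317648e+01,  2.52408707e+01,  1.71068130e-02,
        2.18001992e-05,  1.28999915e-06]), 'eef_pos': array([ 0.19713324, -0.45882719,  0.23840858]), 'tool_rot': array([ 9.79488357e-01,  2.01498033e-01, -2.06866892e-04, -1.02880350e-03]), 'ft_force': array([ 0.05365106,  0.39706479, -0.04429729]), 'ft_torque': array([-0.0074968 , -0.03488105,  0.0394171 ]), 'grip_width': 0.08578095726854235}
side [[575.34544984   0.         318.6520534 ]
 [  0.         575.34544984 249.16214901]
 [  0.           0.           1.        ]] [[-9.99726051e-01  1.60097794e-02 -1.70736842e-02  5.93620728e-01]
 [ 2.33908428e-02  6.57464365e-01 -7.53122485e-01  7.98558498e-01]
 [-8.31985862e-04 -7.53315535e-01 -6.57658735e-01  7.43526995e-01]
 [ 0.00000000e+00  0.00000000e+00  0.00000000e+00  1.00000000e+00]]
top [[614.71227808   0.         315.73866814]
 [  0.         614.71227808 229.22723532]
 [  0.           0.           1.        ]] [[-0.00643769 -0.98604529  0.16635278  0.3579488 ]
 [-0.99994936  0.00506102 -0.00869818  0.09025431]
 [ 0.00773488 -0.16640035 -0.98602794  1.22878943]
 [ 0.          0.          0.          1.        ]]
```

View pics/top0.png

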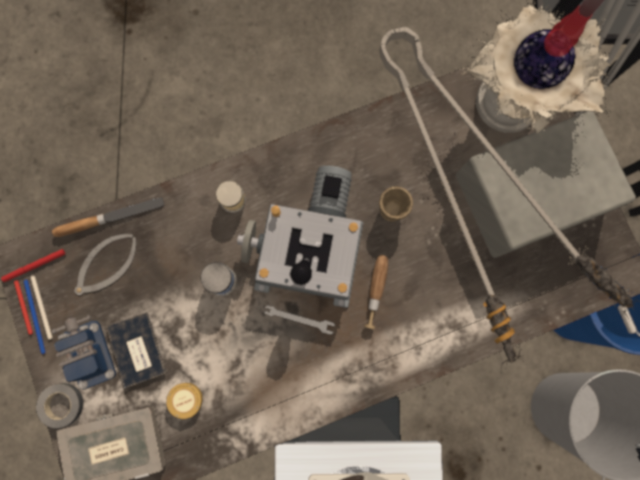

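View pics/side0.png

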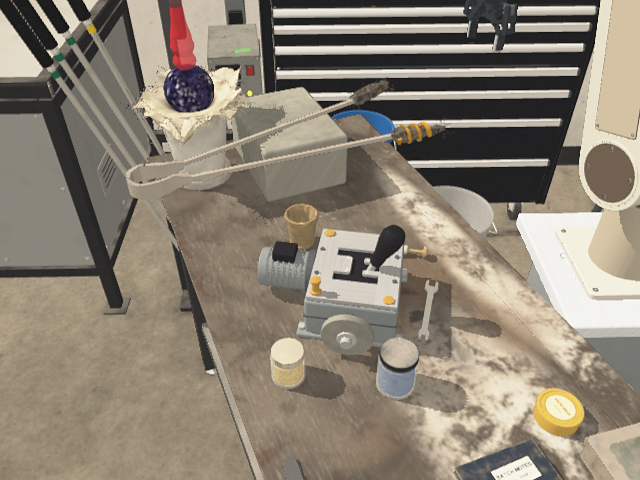

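```bash
cat > h.py <<'E'
import numpy as np,cv2
def load(n): return dict(np.load(n+".npz"))
def ray(c,u,v,z):
    K=c["intrinsics"];P=c["pose"]; d=P[:3,:3]@np.linalg.inv(K)@np.array([u,v,1.]); o=P[:3,3]
    return o+d*(z-o[2])/d[2]
def proj(c,p):
    P=c["pose"]; q=P[:3,:3].T@(np.array(p)-P[:3,3]); q=c["intrinsics"]@q; return q[:2]/q[2]
def pt(c,u,v):
    K=c["intrinsics"];P=c["pose"]; return P[:3,3]+P[:3,:3]@(np.linalg.inv(K)@np.array([u,v,1.])*c["z_map"][int(v),int(u)])
E
python3 - <<'E'
from h import *
for n in("top0","side0"):
    c=load(n); im=c["color"][:,:,::-1].copy()
    hsv=cv2.cvtColor(im,cv2.COLOR_BGR2HSV)
    m=cv2.inRange(hsv,(10,110,110),(28,255,255))
    k,l,s,ce=cv2.connectedComponentsWithStats(m)
    for i in range(1,k):
        if s[i,4]>15:
            u,v=ce[i]
            if 200<u<430 and 180<v<340: print(n,s[i],ce[i].round(1),ray(c,u,v,.095).round(4))
    x0,y0=(220,150) if n=="top0" else (240,190)
    cr=im[y0:y0+200,x0:x0+220]; cv2.imwrite(f"pics/{n}_z.png",cv2.resize(cr,None,fx=3,fy=3,interpolation=cv2.INTER_CUBIC)[:600])
E
```

```text
top0 [272 206   8  10  66] [275.4 210.7] [0.585  0.1558 0.095 ]
top0 [349 223   8   8  52] [353.  226.6] [0.5539 0.0105 0.095 ]
top0 [372 255  15  44 457] [379.2 276.6] [ 0.4599 -0.0365  0.095 ]
top0 [260 269   8   8  52] [263.5 272.5] [0.4687 0.1773 0.095 ]
top0 [338 284   9   8  54] [342.  287.4] [0.4403 0.0327 0.095 ]
side0 [325 229  10   7  52] [329.4 232.3] [0.5566 0.011  0.095 ]
side0 [310 276  11  20 167] [315.  285.4] [0.5846 0.1438 0.095 ]
side0 [383 296  11   8  72] [388.4 299.7] [0.4711 0.1781 0.095 ]
```

View pics/top0_z.png

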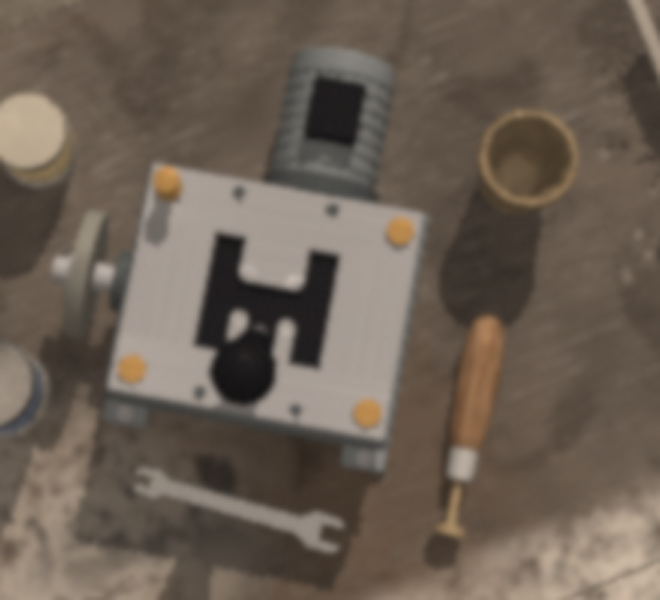

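View pics/side0_z.png

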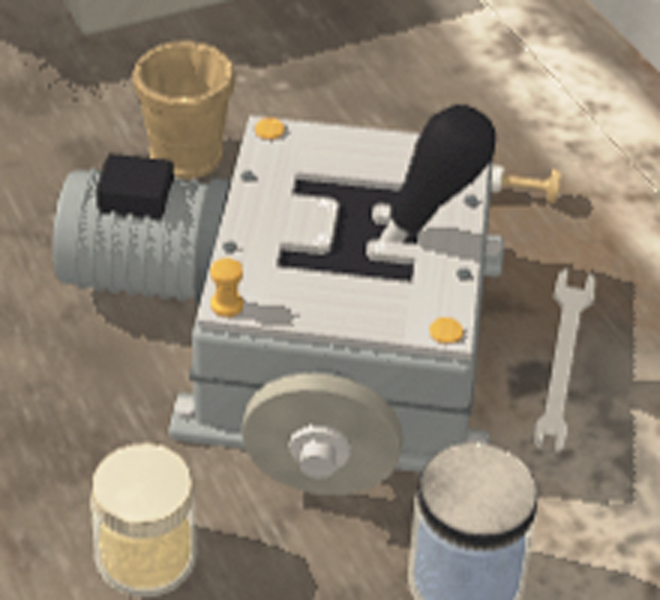

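The pin stands at the far-left corner (top zoom (167,182), side zoom (227,285)), so the target slot is +x/+y. From the plugs, the gate centre is about (0.512, 0.094) and the yaw about -0.194. I'll turn the tool so that tool x = gearbox y and tool y = gearbox x, with the fingers shut.

>>> send_rows --increments '[[[0, 0, 0, 0, 0, -0.93], [0, 0, 0, 0, 0, -0.93], [0, 0, 0, 0, 0, -0.93], [0, 0, 0, 0, 0, -0.93], [0, 0, 0, 0, 0, -0.93], [0, 0, 0, 0, 0, -0.92], [0, 0, 0, 0, 0, 0]]]' --grip 1

```text
clock: 0.98
eef_pos: [0.1973, -0.4591, 0.2389]
tool_rot: [0.773, 0.635, 0.0, -0.0]
ft_force: [-0.4, -0.3, -0.0]
grip_width: 0.0002
```

```bash
cat >> h.py <<'E'
from scipy.spatial.transform import Rotation as R
C=np.array([.512,.094]);yaw=-.194
def g(p):
    d=np.array(p[:2])-C; c,s=np.cos(yaw),np.sin(yaw); return np.array([c*d[0]+s*d[1],-s*d[0]+c*d[1],p[2]])
def w(p):
    c,s=np.cos(yaw),np.sin(yaw); return np.array([C[0]+c*p[0]-s*p[1],C[1]+s*p[0]+c*p[1],p[2]])
def state():
    from workcell import get_obs
    o=get_obs(); M=R.from_quat(o["tool_rot"]).as_matrix()
    print("t",o["clock"],"gb",g(o["eef_pos"]).round(4),"yawerr",np.arctan2(M[1,0],M[0,0])-yaw-np.pi/2,"z",M[:,2].round(3),"F",o["ft_force"].round(1),"j",o["joint_pos"].round(2),o["grip_width"])
    return o
E
python3 -c "
from h import *; state()"
```

```text
t 0.975 gb [-0.2022 -0.6034  0.2389] yawerr -0.0007567247483881712 z [-0.     0.001 -1.   ] F [-0.4 -0.3 -0. ] j [-1.16  0.24  0.    1.34  0.    0.6 ] 0.0002166965226658852
```

>>> send_rows --increments '[[[0.6, 0.16, 0, 0, 0, 0], [0.9, 0.16, 0, 0, 0, 0], [1, 0.16, 0, 0, 0, 0], [1, 0.16, 0, 0, 0, 0], [1, 0.16, 0, 0, 0, 0], [1, 0.16, 0, 0, 0, 0], [1, 0.16, 0, 0, 0, 0], [1, 0.16, 0, 0, 0, 0]]]'

```text
clock: 1.98
eef_pos: [0.3323, -0.1021, 0.2394]
tool_rot: [0.773, 0.634, 0.0, 0.0]
ft_force: [0.8, -0.3, 0.5]
grip_width: -0.0001
```

>>> send_rows --increments '[[[1, 0.16, 0, 0, 0, 0], [1, 0.16, 0, 0, 0, 0], [1, 0.16, 0, 0, 0, 0], [1, 0.16, 0, 0, 0, 0], [0.57, 0.1, 0, 0, 0, 0], [0, 0, 0, 0, 0, 0], [0, 0, 0, 0, 0, 0]]]'

```text
clock: 2.85
eef_pos: [0.4116, 0.113, 0.239]
tool_rot: [0.772, 0.635, -0.001, -0.0]
ft_force: [-0.3, -0.6, -0.6]
grip_width: 0.0001
```

```bash
cat >> h.py <<'E'
def look(tag):
    from workcell import camera
    ims=[]
    for n,x0,y0 in(("top",220,150),("side",240,150)):
        c=camera(n); np.savez(f"{n}_{tag}.npz",**c)
        ims.append(cv2.resize(c["color"][y0:y0+220,x0:x0+200,::-1],None,fx=2,fy=2.,interpolation=cv2.INTER_CUBIC))
    cv2.imwrite(f"pics/{tag}.png",np.hstack(ims))
E
python3 -c "
from h import *; state(); look('a1')"
```

```text
t 2.85 gb [-0.1022 -0.0007  0.239 ] yawerr -0.00015767945585243304 z [-0.001 -0.001 -1.   ] F [-0.3 -0.6 -0.6] j [ 0.27  0.1  -0.17  1.3  -0.    2.03] 0.0001069828622149589
```

View pics/a1.png

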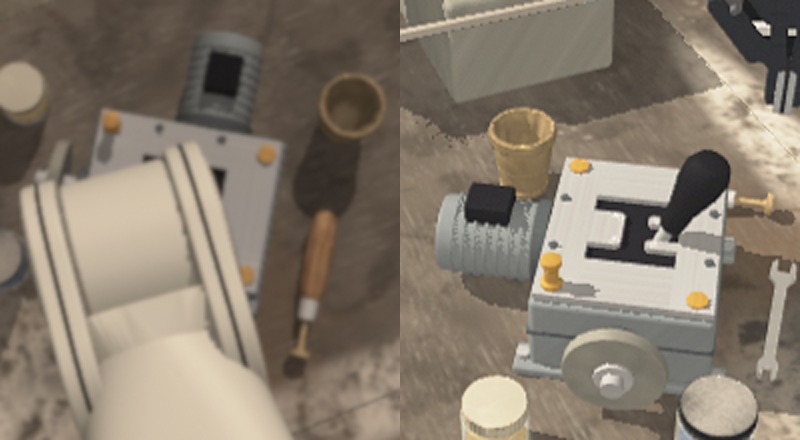

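>>> send_rows --increments '[[[0, 0, 0.5, 0, 0, 0], [0, 0, 0.7, 0, 0, 0], [0, 0, 0.68, 0, 0, 0], [0, 0, 0, 0, 0, 0], [0, 0.3, 0, 0, 0, 0], [0, 0.25, 0, 0, 0, 0], [0, 0.2, 0, 0, 0, 0], [0, 0, 0, 0, 0, 0]]]'

```text
clock: 3.95
eef_pos: [0.4519, 0.1067, 0.1485]
tool_rot: [0.772, 0.636, 0.003, 0.001]
ft_force: [-4.0, -0.1, 13.9]
grip_width: -0.0001
```

```bash
python3 -c "
from h import *; state(); look('a2')"
```

```text
t 3.95 gb [-0.0614  0.0009  0.1485] yawerr 0.0006262609307974287 z [ 0.006  0.002 -1.   ] F [-4.  -0.1 13.9] j [ 0.23  0.23 -0.26  1.08  0.    2.  ] -8.425272301728192e-05
```

View pics/a2.png

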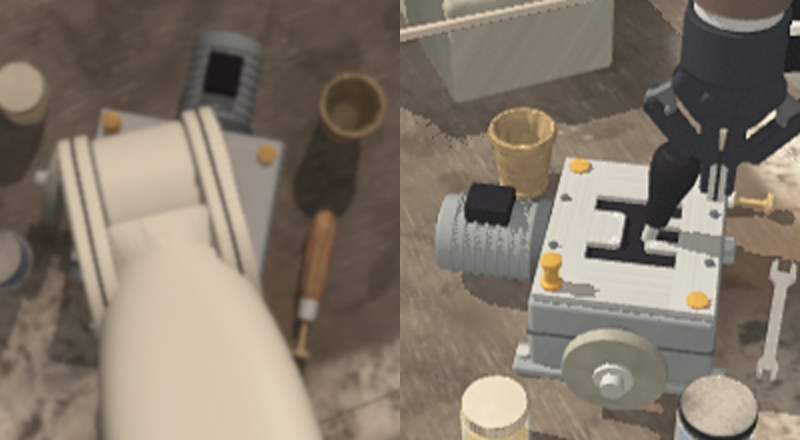

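The side view shows the knuckle of the closed gripper riding on the grip's top (crop (665,100)–(690,150)), with 14 N upward. I'll back off and turn the jaws 90° so the narrow side faces the lever.

>>> send_rows --increments '[[[0, -0.4, 0, 0, 0, 0], [0, -0.6, 0, 0, 0, 0], [0, -0.3, 0, 0, 0, -1], [0, 0, 0, 0, 0, -1], [0, 0, 0, 0, 0, -1], [0, 0, 0, 0, 0, -1], [0, 0, 0, 0, 0, -1], [0, 0, 0, 0, 0, -1]]]'

```text
clock: 5.05
eef_pos: [0.3873, 0.119, 0.1463]
tool_rot: [0.348, 0.937, 0.001, 0.001]
ft_force: [0.3, -0.1, 0.8]
grip_width: -0.0001
```

>>> send_rows --increments '[[[0, 0, 0, 0, 0, -1], [0, 0, 0, 0, 0, -1], [0, 0, 0, 0, 0, -1], [0, 0, 0, 0, 0, 0]]]'

```text
clock: 5.55
eef_pos: [0.3869, 0.119, 0.1461]
tool_rot: [0.098, 0.995, 0.0, 0.001]
ft_force: [0.3, -0.2, -0.5]
grip_width: 0.0002
```

```bash
python3 -c "
from h import *; state(); look('a3')"
```

```text
t 5.55 gb [-0.1276  0.0004  0.1461] yawerr 1.5694655499435557 z [ 0.003  0.    -1.   ] F [ 0.3 -0.2 -0.5] j [ 0.3   0.12 -0.4   1.05 -0.    0.49] 0.00023019297588451013
```

View pics/a3.png

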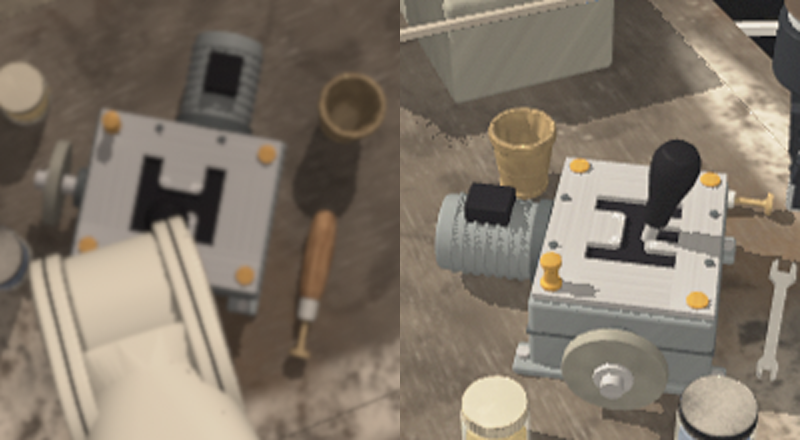

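>>> send_rows --increments '[[[-0.5, 0, 0, 0, 0, 0], [-0.5, 0, 0, 0, 0, 0], [-0.3, 0, 0, 0, 0, 0], [-0.2, 0, 0, 0, 0, 0], [-0.15, 0, 0, 0, 0, 0], [-0.15, 0, 0, 0, 0, 0], [0, 0, 0, 0, 0, 0]]]'

```text
clock: 6.52
eef_pos: [0.4741, 0.1015, 0.1453]
tool_rot: [0.096, 0.995, -0.0, 0.0]
ft_force: [-0.8, 0.2, -0.4]
grip_width: 0.0
```

```bash
python3 -c "
from h import *; state(); look('a4')"
```

```text
t 6.525 gb [-0.0387  0.      0.1453] yawerr 1.5716780743183039 z [ 0.001 -0.    -1.   ] F [-0.8  0.2 -0.4] j [ 0.21  0.27 -0.21  1.09 -0.    0.4 ] 3.597105520408858e-05
```

View pics/a4.png

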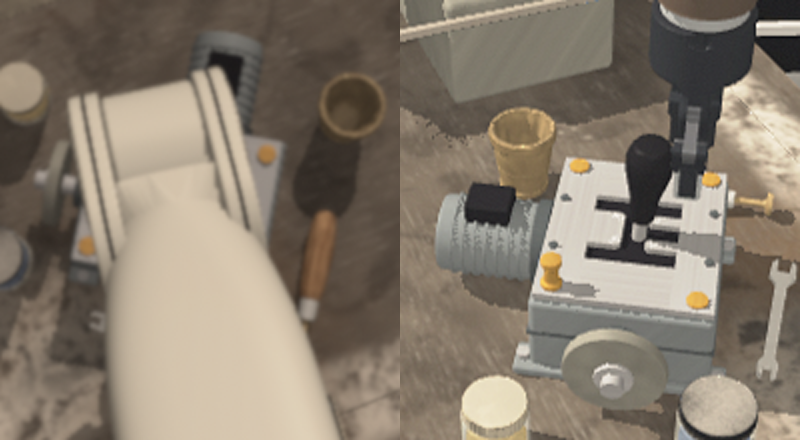

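```bash
cat >> h.py <<'E'
def lev(f,c,L):
    return w(np.array([0,0,.03])+L*np.array([np.sin(f)*np.cos(c),np.sin(c),np.cos(f)*np.cos(c)]))
E
python3 - <<'E'
from h import *
c=load("side_a4")
for f in(-.1,-.05,0,.05):
    print(f,[( (proj(c,lev(f,0,L))-[240,150])*2+[400,0]).round(0) for L in(.075,.13,.16)])
E
```

```text
-0.1 [array([646., 220.]), array([656., 169.]), array([662., 140.])]
-0.05 [array([641., 219.]), array([648., 168.]), array([652., 139.])]
0 [array([637., 218.]), array([640., 167.]), array([642., 137.])]
0.05 [array([632., 218.]), array([632., 166.]), array([631., 136.])]
```

>>> send_rows --increments '[[[-0.07, 0, 0, 0, 0, 0], [-0.07, 0, 0, 0, 0, 0], [0, 0, 0, 0, 0, 0]]]'

```text
clock: 7.0
eef_pos: [0.4807, 0.1002, 0.1454]
tool_rot: [0.096, 0.995, 0.0, 0.0]
ft_force: [-1.4, 0.5, 0.7]
grip_width: -0.0001
```

```bash
cat >> h.py <<'E'
def levfit(tag,fs,cs):
    # grip: dark-pixel mask in side view; report the thick part's width centre per row near prediction
    c=load("side_"+tag); im=c["color"].astype(int)
    m=(im.max(2)<60)
    return c,m
E
python3 - <<'E'
from h import *
state(); look('a5'); c=load("side_a5")
im=c["color"][150:290,290:420,::-1]; cv2.imwrite("pics/a5z.png",cv2.resize(im,None,fx=5,fy=4.2,interpolation=cv2.INTER_NEAREST)[:600])
E
```

```text
t 7.0 gb [-3.190e-02  1.000e-04  1.454e-01] yawerr 1.5718507785332987 z [ 0. -0. -1.] F [-1.4  0.5  0.7] j [ 0.21  0.29 -0.19  1.1  -0.    0.4 ] -9.586911029230877e-05
```

View pics/a5z.png

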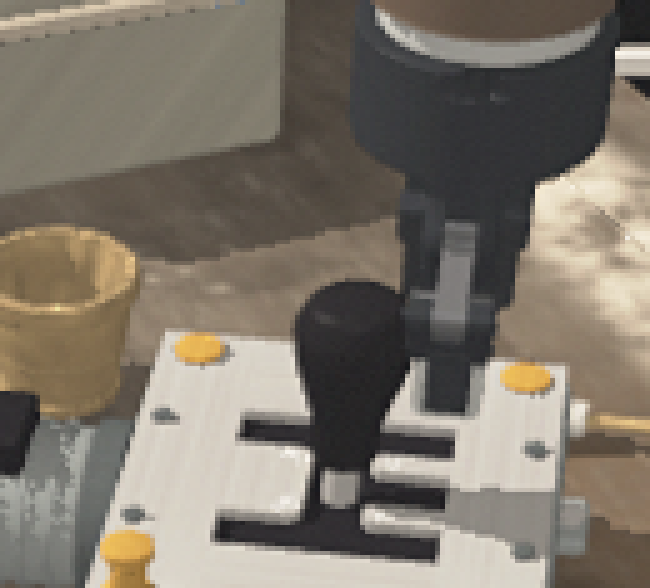

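>>> send_rows --increments '[[[0.3, 0, 0, 0, 0, 0], [0.6, 0, 0, 0, 0, 0], [0.5, -0.2, 0, 0, 0, 0], [0, -0.6, 0, 0, 0, 0], [0, -0.7, 0, 0, 0, 0], [0, -0.3, 0, 0, 0, 0], [0, 0, 0, 0, 0, 1], [0, 0, 0, 0, 0, 1]]]'

```text
clock: 8.1
eef_pos: [0.3943, 0.0254, 0.1454]
tool_rot: [0.271, 0.963, 0.0, 0.0]
ft_force: [0.3, -0.5, -0.8]
grip_width: -0.0001
```

>>> send_rows --increments '[[[0, 0, 0, 0, 0, 1], [0, 0, 0, 0, 0, 1], [0, 0, 0, 0, 0, 1], [0, 0, 0, 0, 0, 1], [0, 0, 0, 0, 0, 1], [0, 0, 0, 0, 0, 1], [0, 0, 0, 0, 0, 1], [0, 0, 0, 0, 0, 0]]]'

```text
clock: 9.1
eef_pos: [0.3943, 0.0256, 0.1453]
tool_rot: [0.771, 0.637, 0.0, -0.0]
ft_force: [1.0, -0.7, 0.0]
grip_width: 0.0001
```

```bash
python3 - <<'E'
from h import *
state(); look('a6')
E
```

```text
t 9.1 gb [-0.1023 -0.0898  0.1453] yawerr 0.003452453786795928 z [ 0.  0. -1.] F [ 1.  -0.7  0. ] j [ 0.06  0.11 -0.42  1.05  0.    1.83] 0.00013437531950283803
```

View pics/a6.png

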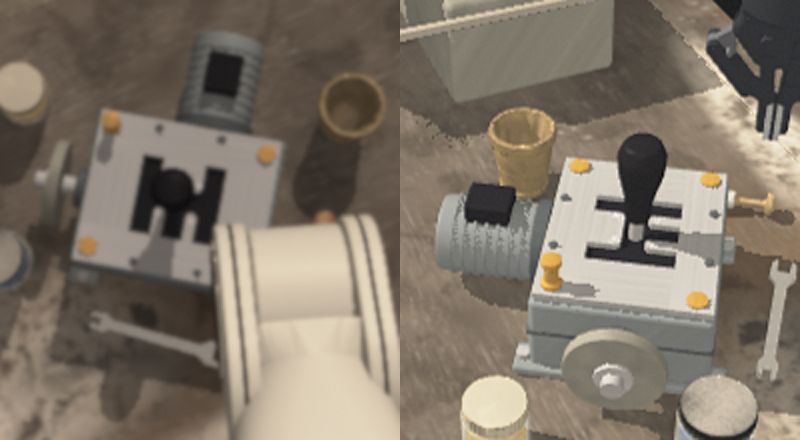

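>>> send_rows --increments '[[[0, 0.5, 0, 0, 0, 0], [0, 0.8, 0, 0, 0, 0], [0, 0.76, 0, 0, 0, 0], [0, 0, 0, 0, 0, 0], [0.5, 0, 0, 0, 0, 0], [0.5, 0, 0, 0, 0, 0], [0.3, 0, 0, 0, 0, 0], [0, 0, 0, 0, 0, 0]]]'

```text
clock: 10.2
eef_pos: [0.5073, 0.07, 0.1452]
tool_rot: [0.771, 0.637, -0.0, -0.0]
ft_force: [0.4, -0.2, 1.1]
grip_width: 0.0001
```

>>> send_rows --increments '[[[0.2, 0, 0, 0, 0, 0], [0.2, 0, 0, 0, 0, 0], [0, 0, 0, 0, 0, 0]]]'

```text
clock: 10.58
eef_pos: [0.5117, 0.0895, 0.1451]
tool_rot: [0.772, 0.636, -0.0, -0.0]
ft_force: [-0.8, -0.0, 0.5]
grip_width: 0.0001
```

```bash
python3 - <<'E'
from h import *
state(); look('a7')
E
```

```text
t 10.575 gb [ 0.0006 -0.0045  0.1451] yawerr 0.001864456534944381 z [-0.  0. -1.] F [-0.8 -0.   0.5] j [ 0.17  0.34 -0.11  1.12  0.    1.94] 0.00010241475360574321
```

View pics/a7.png

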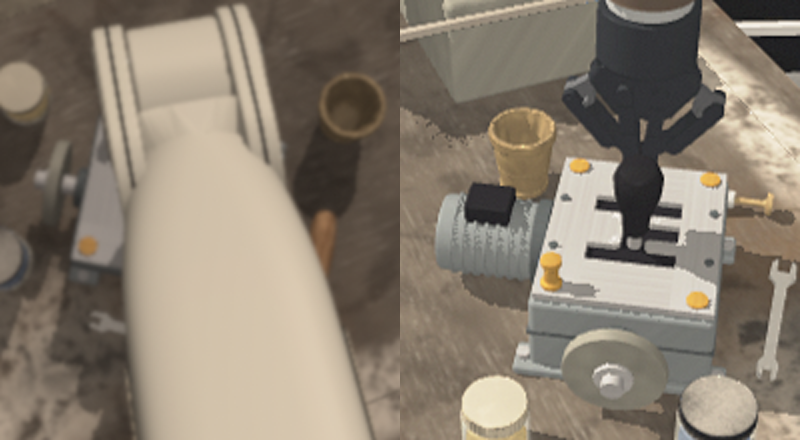

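>>> send_rows --increments '[[[0.18, 0, 0, 0, 0, 0], [0.18, 0, 0, 0, 0, 0], [0.17, 0, 0, 0, 0, 0], [0, 0, 0, 0, 0, 0]]]'

```text
clock: 11.18
eef_pos: [0.5171, 0.1161, 0.1454]
tool_rot: [0.771, 0.636, 0.0, -0.0]
ft_force: [-0.4, -1.1, -0.6]
grip_width: -0.0002
```

```bash
python3 - <<'E'
from h import *
state(); look('a8')
c=load("side_a8")
for f in(-.05,0,.05):
  for cc in (.4,.45,.5):
    print(f,cc,[( (proj(c,lev(f,cc,L))-[240,150])*2+[400,0]).round(0) for L in(.075,.13,.16)])
E
```

```text
t 11.175 gb [0.0008 0.0227 0.1454] yawerr 0.0024384361381442066 z [ 0.     0.001 -1.   ] F [-0.4 -1.1 -0.6] j [ 0.22  0.36 -0.09  1.13  0.    1.98] -0.00017209864167370896
-0.05 0.4 [array([636., 248.]), array([639., 220.]), array([641., 203.])]
-0.05 0.45 [array([636., 252.]), array([638., 227.]), array([639., 212.])]
-0.05 0.5 [array([635., 257.]), array([637., 235.]), array([638., 222.])]
0 0.4 [array([632., 247.]), array([631., 219.]), array([631., 201.])]
0 0.45 [array([631., 252.]), array([630., 226.]), array([630., 211.])]
0 0.5 [array([631., 256.]), array([629., 234.]), array([628., 221.])]
0.05 0.4 [array([628., 247.]), array([624., 218.]), array([621., 201.])]
0.05 0.45 [array([627., 251.]), array([623., 226.]), array([620., 210.])]
0.05 0.5 [array([627., 256.]), array([622., 233.]), array([619., 220.])]
```

View pics/a8.png

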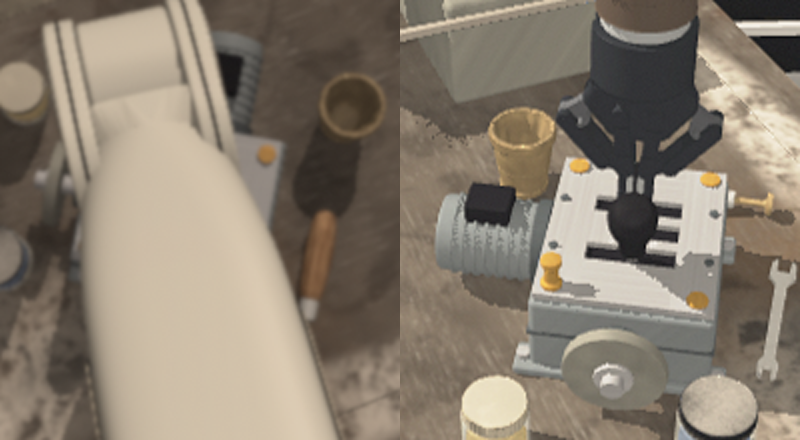

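>>> send_rows --increments '[[[0.09, 0, 0, 0, 0, 0], [0.09, 0, 0, 0, 0, 0], [0, 0, 0, 0, 0, 0]]]'

```text
clock: 11.65
eef_pos: [0.5187, 0.1241, 0.1453]
tool_rot: [0.772, 0.636, 0.0, -0.0]
ft_force: [-0.6, -0.8, -0.2]
grip_width: 0.0001
```

```bash
python3 - <<'E'
from h import *
state(); look('a9')
c=load("side_a9")
im=c["color"][200:320,290:420,::-1]; cv2.imwrite("pics/a9z.png",cv2.resize(im,None,fx=5,fy=5,interpolation=cv2.INTER_NEAREST)[:600])
E
```

```text
t 11.65 gb [0.0007 0.0308 0.1453] yawerr 0.0014365917624781233 z [ 0.  0. -1.] F [-0.6 -0.8 -0.2] j [ 0.23  0.36 -0.08  1.13  0.    2.  ] 0.00010254343972182935
```

View pics/a9z.png

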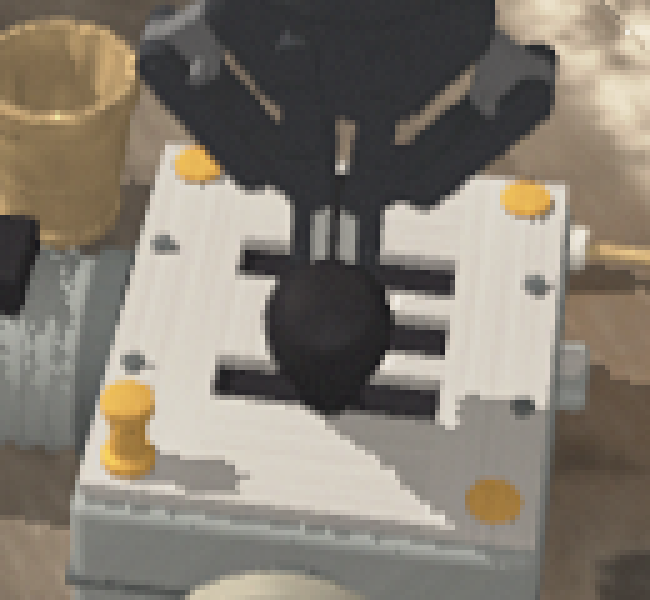

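>>> send_rows --increments '[[[0.05, 0, 0, 0, 0, 0], [0.05, 0, 0, 0, 0, 0], [0, 0, 0, 0, 0, 0]]]'

```text
clock: 12.12
eef_pos: [0.519, 0.1264, 0.1448]
tool_rot: [0.772, 0.635, -0.002, 0.002]
ft_force: [-1.3, -8.8, -0.5]
grip_width: 0.0001
```

```bash
python3 - <<'E'
from h import *
state(); look('b1')
c=load("side_b1")
im=c["color"][200:320,290:420,::-1]; cv2.imwrite("pics/b1z.png",cv2.resize(im,None,fx=5,fy=5,interpolation=cv2.INTER_NEAREST)[:600])
E
```

```text
t 12.125 gb [0.0006 0.0331 0.1448] yawerr -0.0003369120386438329 z [-0.001 -0.005 -1.   ] F [-1.3 -8.8 -0.5] j [ 0.24  0.37 -0.07  1.13 -0.    2.01] 9.119590492369674e-05
```

View pics/b1z.png

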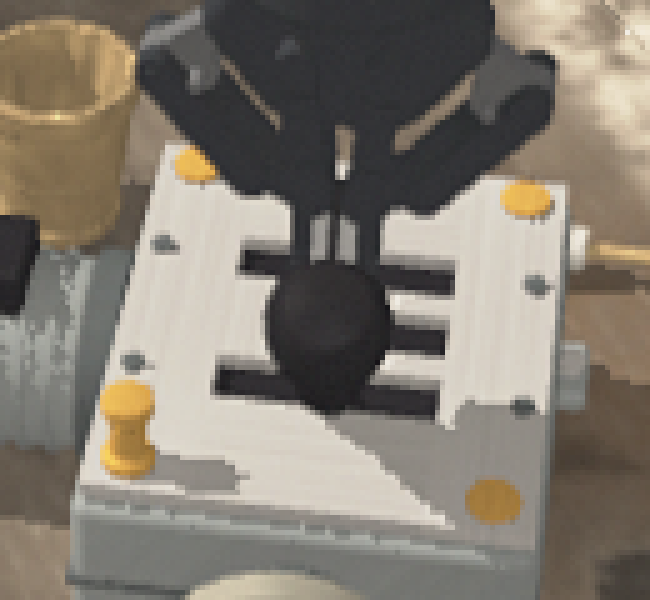

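>>> send_rows --increments '[[[-0.3, 0, 0, 0, 0, 0], [-0.6, 0, 0, 0, 0, 0], [-0.6, 0, 0, 0, 0, 0], [0, -0.6, 0, 0, 0, 0], [0, -0.9, 0, 0, 0, 0], [0, -0.8, 0, 0, 0, -1], [0, 0, 0, 0, 0, -1], [0, 0, 0, 0, 0, -1]]]'

```text
clock: 13.22
eef_pos: [0.3923, 0.0778, 0.146]
tool_rot: [0.578, 0.816, 0.002, 0.0]
ft_force: [-0.2, -0.1, -0.7]
grip_width: -0.0002
```

>>> send_rows --increments '[[[0, 0, 0, 0, 0, -1], [0, 0, 0, 0, 0, -1], [0, 0, 0, 0, 0, -1], [0, 0, 0, 0, 0, -1], [0, 0, 0, 0, 0, -1], [0, 0, 0, 0, 0, -1], [0, 0, 0, 0, 0, 0]]]'

```text
clock: 14.1
eef_pos: [0.3926, 0.0775, 0.1457]
tool_rot: [0.097, 0.995, 0.001, 0.001]
ft_force: [-0.7, -0.6, 0.3]
grip_width: -0.0002
```

```bash
python3 - <<'E'
from h import *
state(); look('b2')
E
```

```text
t 14.1 gb [-0.1139 -0.0392  0.1457] yawerr 1.5700181801626782 z [ 0.001  0.002 -1.   ] F [-0.7 -0.6  0.3] j [ 0.19  0.11 -0.41  1.05  0.    0.39] -0.0001505745133766636
```

View pics/b2.png

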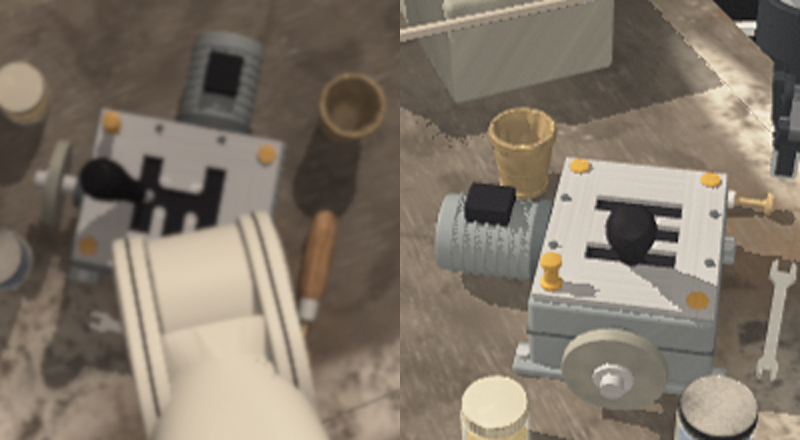

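>>> send_rows --increments '[[[0, 0.5, 0, 0, 0, 0], [0, 0.8, 0.1, 0, 0, 0], [0, 0.66, 0.1, 0, 0, 0], [0, 0, 0, 0, 0, 0], [-0.5, 0, 0, 0, 0, 0], [-0.6, 0, 0, 0, 0, 0], [-0.3, 0, 0, 0, 0, 0], [-0.2, 0, 0, 0, 0, 0]]]'

```text
clock: 15.2
eef_pos: [0.4898, 0.1573, 0.1352]
tool_rot: [0.097, 0.995, -0.0, -0.0]
ft_force: [-0.5, -0.1, 0.2]
grip_width: -0.0002
```

>>> send_rows --increments '[[[-0.2, 0, 0, 0, 0, 0], [-0.2, 0, 0, 0, 0, 0], [0, 0, 0, 0, 0, 0]]]'

```text
clock: 15.58
eef_pos: [0.5097, 0.154, 0.1352]
tool_rot: [0.096, 0.995, -0.0, 0.0]
ft_force: [-0.9, 0.5, -0.4]
grip_width: -0.0
```

```bash
python3 - <<'E'
from h import *
state(); look('b3')
c=load("side_b3")
for f in(.1,.2,.3,.4):
  for cc in (.45,.5):
    print(f,cc,[( (proj(c,lev(f,cc,L))-[240,150])*2+[400,0]).round(0) for L in(.075,.13,.16)])
E
```

```text
t 15.575 gb [-0.0138  0.0584  0.1352] yawerr 1.571530894857743 z [ 0. -0. -1.] F [-0.9  0.5 -0.4] j [ 0.29  0.37 -0.09  1.11 -0.    0.49] -2.870859871427228e-05
0.1 0.45 [array([623., 251.]), array([615., 225.]), array([610., 210.])]
0.1 0.5 [array([623., 255.]), array([614., 233.]), array([610., 220.])]
0.2 0.45 [array([615., 251.]), array([600., 225.]), array([592., 210.])]
0.2 0.5 [array([615., 255.]), array([600., 233.]), array([591., 220.])]
0.3 0.45 [array([607., 252.]), array([586., 226.]), array([573., 211.])]
0.3 0.5 [array([607., 256.]), array([586., 234.]), array([573., 221.])]
0.4 0.45 [array([599., 253.]), array([572., 228.]), array([555., 214.])]
0.4 0.5 [array([599., 257.]), array([572., 236.]), array([556., 224.])]
```

View pics/b3.png

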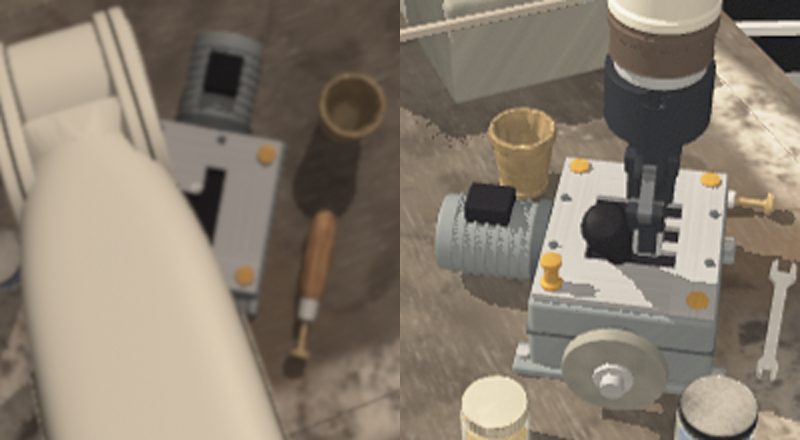

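>>> send_rows --increments '[[[-0.15, 0, 0, 0, 0, 0], [-0.15, 0, 0, 0, 0, 0], [-0.1, 0, 0, 0, 0, 0], [0, 0, 0, 0, 0, 0]]]'

```text
clock: 16.18
eef_pos: [0.5291, 0.1502, 0.1348]
tool_rot: [0.096, 0.995, -0.0, -0.0]
ft_force: [-1.1, 0.9, -2.6]
grip_width: 0.0003
```

>>> send_rows --increments '[[[-0.06, 0, 0, 0, 0, 0], [-0.06, 0, 0, 0, 0, 0], [0, 0, 0, 0, 0, 0]]]'

```text
clock: 16.55
eef_pos: [0.535, 0.1492, 0.1353]
tool_rot: [0.096, 0.995, -0.0, 0.0]
ft_force: [-2.4, 0.5, -1.0]
grip_width: 0.0001
```

```bash
python3 - <<'E'
from h import *
state(); look('b4')
E
```

```text
t 16.55 gb [0.012  0.0586 0.1353] yawerr 1.5718045922918917 z [ 0. -0. -1.] F [-2.4  0.5 -1. ] j [ 0.27  0.41 -0.03  1.13 -0.    0.46] 0.0001280273409553629
```

View pics/b4.png

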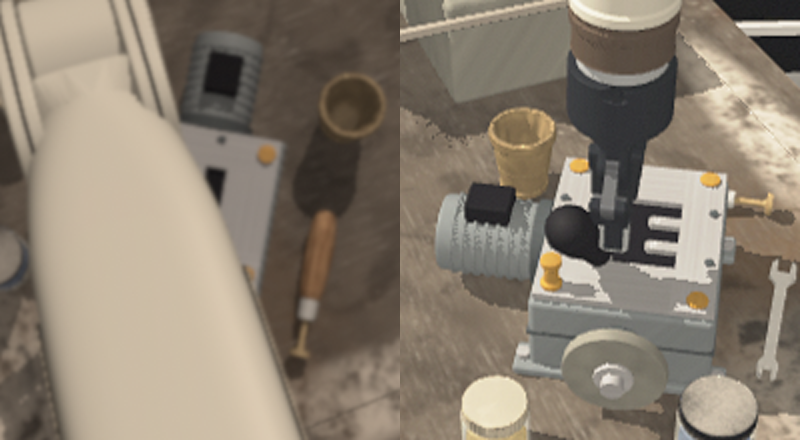

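Nearly home (grip at crop (571,232), so fore is about 0.39). I'll push gently until the stop shows in the force.

>>> send_rows --increments '[[[-0.05, 0, 0, 0, 0, 0], [0, 0, 0, 0, 0, 0]]]'

```text
clock: 16.9
eef_pos: [0.5374, 0.1488, 0.1353]
tool_rot: [0.096, 0.995, 0.0, 0.0]
ft_force: [-2.4, 0.5, -1.3]
grip_width: -0.0001
```

>>> send_rows --increments '[[[-0.05, 0, 0, 0, 0, 0], [0, 0, 0, 0, 0, 0]]]'

```text
clock: 17.15
eef_pos: [0.5396, 0.1483, 0.1352]
tool_rot: [0.096, 0.995, 0.0, -0.0]
ft_force: [-3.6, 0.8, -1.7]
grip_width: 0.0003
```

>>> send_rows --increments '[[[-0.05, 0, 0, 0, 0, 0], [0, 0, 0, 0, 0, 0]]]'

```text
clock: 17.4
eef_pos: [0.5408, 0.148, 0.1349]
tool_rot: [0.096, 0.995, 0.0, -0.002]
ft_force: [-6.1, 1.4, -0.3]
grip_width: -0.0001
```

```bash
python3 - <<'E'
from h import *
state(); look('b5')
c=load("side_b5")
im=c["color"][200:320,270:400,::-1]; cv2.imwrite("pics/b5z.png",cv2.resize(im,None,fx=5,fy=5,interpolation=cv2.INTER_NEAREST)[:600])
E
```

```text
t 17.4 gb [0.0178 0.0585 0.1349] yawerr 1.5722921371623277 z [-0.003  0.001 -1.   ] F [-6.1  1.4 -0.3] j [ 0.27  0.43 -0.01  1.14  0.    0.46] -0.00011487070132285006
```

View pics/b5z.png

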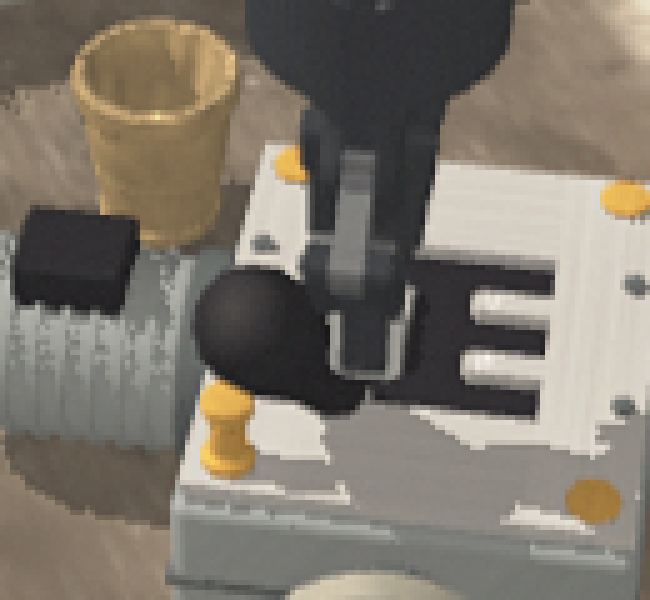

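>>> send_rows --increments '[[[-0.06, 0, 0, 0, 0, 0], [0, 0, 0, 0, 0, 0], [0, 0, 0, 0, 0, 0]]]'

```text
clock: 17.88
eef_pos: [0.542, 0.1477, 0.1346]
tool_rot: [0.096, 0.995, 0.0, -0.003]
ft_force: [-10.1, 2.6, 1.5]
grip_width: -0.0003
```

>>> send_rows --increments '[[[0.3, 0, 0, 0, 0, 0], [0.6, 0, 0, 0, 0, 0], [0.8, 0, -0.2, 0, 0, 0], [1, 0, -0.5, 0, 0, 0], [0.4, -0.5, -0.6, 0, 0, 0], [0, -0.9, -0.6, 0, 0, 0], [0, -0.9, 0, 0, 0, 0], [0, -1, 0, 0, 0, 0]]]'

```text
clock: 18.88
eef_pos: [0.3633, 0.0136, 0.2322]
tool_rot: [0.096, 0.995, -0.0, 0.004]
ft_force: [1.0, -1.5, 0.4]
grip_width: 0.0001
```

>>> send_rows --increments '[[[0, -1, 0, 0, 0, 0], [0, -0.9, 0, 0, 0, 0], [0, -0.5, 0, 0, 0, 0], [0, 0, 0, 0, 0, 0]]]'

```text
clock: 19.38
eef_pos: [0.3394, -0.1048, 0.2314]
tool_rot: [0.098, 0.995, -0.001, 0.002]
ft_force: [0.2, 0.4, -0.0]
grip_width: -0.0001
```

```bash
python3 - <<'E'
from h import *
state(); look('b6')
c=load("side_b6")
print([( (proj(c,lev(.4,.5,L))-[240,150])*2+[400,0]).round(0) for L in(.075,.13,.16)])
c=load("top_b6")
for f in(.35,.4): print([( (proj(c,lev(f,.5,L))-[220,150])*2).round(0) for L in(.075,.13,.16)])
E
```

```text
t 19.375 gb [-0.131  -0.2283  0.2314] yawerr 1.5677238597556662 z [ 0.004 -0.002 -1.   ] F [ 0.2  0.4 -0. ] j [-0.3  -0.05 -0.34  1.27 -0.   -0.1 ] -6.54900748575798e-05
[array([599., 257.]), array([572., 236.]), array([556., 224.])]
[array([144., 168.]), array([117., 137.]), array([102., 119.])]
[array([144., 165.]), array([118., 131.]), array([103., 112.])]
```

View pics/b6.png

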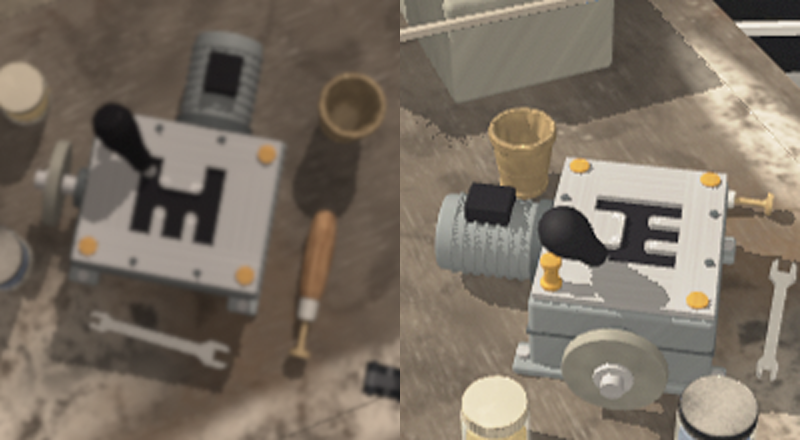

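The lever sits in the far-left slot: the grip is at side crop (566,234), where fore 0.40 predicts (572,236). Nothing around the gearbox appears to have moved. I'm handing in.

```bash
python3 - <<'E'
from h import *
import cv2
for n in("top","side"):
    a=load(n+"0")["color"].astype(int); b=load(n+"_b6")["color"].astype(int)
    m=(abs(a-b).max(2)>40).astype(np.uint8); k,l,s,ce=cv2.connectedComponentsWithStats(m)
    print(n,[tuple(x) for x in s[1:] if x[4]>25])
from workcell import job_done
print(job_done())
E
```

```text
top [(np.int32(261), np.int32(202), np.int32(34), np.int32(59), np.int32(1174)), (np.int32(289), np.int32(261), np.int32(23), np.int32(27), np.int32(407)), (np.int32(446), np.int32(296), np.int32(134), np.int32(184), np.int32(16478)), (np.int32(479), np.int32(304), np.int32(4), np.int32(15), np.int32(29)), (np.int32(401), np.int32(307), np.int32(79), np.int32(67), np.int32(2412)), (np.int32(267), np.int32(338), np.int32(22), np.int32(39), np.int32(417)), (np.int32(470), np.int32(339), np.int32(10), np.int32(25), np.int32(57)), (np.int32(636), np.int32(448), np.int32(4), np.int32(12), np.int32(27)), (np.int32(431), np.int32(452), np.int32(12), np.int32(28), np.int32(196)), (np.int32(367), np.int32(460), np.int32(16), np.int32(17), np.int32(159)), (np.int32(340), np.int32(474), np.int32(25), np.int32(6), np.int32(100))]
side [(np.int32(440), np.int32(0), np.int32(78), np.int32(53), np.int32(2612)), (np.int32(594), np.int32(0), np.int32(15), np.int32(46), np.int32(227)), (np.int32(492), np.int32(34), np.int32(12), np.int32(19), np.int32(103)), (np.int32(444), np.int32(68), np.int32(39), np.int32(10), np.int32(279)), (np.int32(446), np.int32(83), np.int32(24), np.int32(17), np.int32(231)), (np.int32(551), np.int32(97), np.int32(89), np.int32(181), np.int32(5837)), (np.int32(450), np.int32(100), np.int32(16), np.int32(10), np.int32(73)), (np.int32(444), np.int32(117), np.int32(15), np.int32(20), np.int32(159)), (np.int32(366), np.int32(225), np.int32(39), np.int32(52), np.int32(1054)), (np.int32(309), np.int32(253), np.int32(66), np.int32(51), np.int32(1279)), (np.int32(451), np.int32(317), np.int32(50), np.int32(20), np.int32(676))]
the job is handed in; nothing more can be done
None
```

The lever is fully home in the far-left slot, the one marked by the setting pin, and the job is handed in at about 19.4 s on the robot's clock. With the fingers shut, I pushed it out of the parking slot into the cross channel, then left to its stop, then forward into that slot. It entered no other corner slot.

**Last checks:**
- **Lever home:** the final push rose to about 10 N with the lever no longer moving. The last images put the grip about where it should be at the far-left stop (fore 0.40, cross 0.50), with the arm clear of everything.
- **Bystanders:** comparing the first and last images, the only changes near the gearbox were the lever and what look like shadows; the jars, mould, wrench and stamp stand where they were.

**What went wrong:** on the first push the gripper's knuckle, not just the fingertips, pressed on top of the grip with about 14 N and moved the lever partway along the parking slot. I backed off, turned the jaws 90°, and made the rest of the pushes with the fingers.

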